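# Draw the charger bin out from under the shelf with a reach hook

### The arm

A 6-joint arm with a two-finger parallel gripper is mounted at the origin on the work surface. World frame = base frame: x ahead of the robot, y to its left, z up, the work surface at z = 0. Lengths are in m, angles in rad, forces in N, time in s.
With the tool pointing down it reaches from about 0.275 to 0.975 m from the base axis. Payload 8.4 kg.
Tool frame: the origin (TCP) lies between the finger pads; the fingertips stand 11 mm ahead of it and the grasp point (between the pads) lies 8 mm behind it; z points along the fingers, y is the direction in which the jaws open and shut (so a half turn about z gives the same grasp; the last joint's range is limited). The gripper opens to 92 mm and grips with 3 to 60 N. Pads are 20 mm wide; open, the fingers measure 128 mm over their backs; the gripper's body (75 mm by 189 mm) begins 69 mm behind the grasp point.
Start: joints at [-1.297, 0.353, 1.633, -0, 1.155, -0.002], TCP at [0.17, -0.601, 0.226] pointing down, gripper open.
Joint ranges: [-2.63, 2.63], [-0.92, 2.1], [0.06, 2.66], [-1.3, 4.44], [0, 2.69], [-3.02, 3.02]. Speed limits (rad/s): [2.22, 2.22, 2.79, 3.14, 3.14, 3.14].

### API

Orientations are given as a 3x3 rotation matrix whose columns are the frame's x, y, z axes.
In Python, from plant import telemetry, snapshot, camera_info, order, finder gives the robot as it stands. The module is installed in compiled form; this text tells all that it offers.
- The arm moves only by the shell command python3 -m crank 'ROWS'. ROWS is JSON, a list of rows, each a list of 5 numbers: the shift along the world's x, y, z in mm, then the turn about the world's z in rad, then the opening, from -1 (shut) to 1 (fully open). A call has 1 to 8 rows; each row shifts and turns the commanded pose from where the row before left it; what a row does not reach is not made up. A row lasts 1/10 s, in which the tool goes at most 50 mm and 8.59 degrees, less where a joint would pass 70% of its speed; a pose out of reach is approached as far as the arm can. A call is refused whole if a number of a shift passes 50 or a number of a turn 0.15, either way. A call with a gripper value outside its range is refused whole. The fingers move at their own pace and stop on an object; the grip force is fixed at half the most. Time passes only in rows, so rows that do not move let the fingers close. It gives the time, the measured TCP pose, the force and the opening at its end, in the units of the state.
- telemetry.sense(): the state, without advancing time (a new reading comes with each control period).
- snapshot(name): name is "side" or "top" or "wrist"; returns the picture (480x640x3 uint8, blue, green, red); there is no depth.
- camera_info(name): a dict with "fx", "fy", "cx", "cy" (pixels), "cam_to_world" (4x4, takes a point from camera to world coordinates). Camera axes: x right, y down, z forward; pixel columns grow to the right and rows downward; lengths in m; the calibration is good to about 2 mm. A picture is of the moment at which its call begins: read the wrist's pose just before it. camera_info takes no time and is no camera call; for the wrist camera it gives the pose at the moment of the call.
- order.sign_off(): hands the job in, once; it reports no verdict.
Trained networks look in the newest picture that a camera, given by its name, has taken for a name from the list of things; names that differ only in an ending like _2 or _b are one class to them, and where a whole thing is asked for, a point or a joint stands for the part that bears it (a point fixed in the world has none). Each returns a list of dicts, best first, with "score" (0 to 1); they miss things now and then, are a little off and sometimes report something else, mostly with a low value. They report only what shows in the picture. A call takes as long as a camera call. They do not tell look-alikes from the thing itself.
- finder.trace(query, camera): "region" (480x640 bool, what is visible of it) and "extent" ([left, top, right, bottom] in pixels, round what is visible of it).
The state is a dict: "clock": time; "qpos": joint angles; "joint_velocities": joint speeds; "joint_torque": joint torques, N m; "tcp_pos": TCP position; "ee_rot": TCP orientation; "ft_force": force on the tool from outside, world axes, zero at the start; "wrist_torque": the same for the moment, N m; "gripper_width": finger opening in m.
Only numpy, scipy, OpenCV 4.12 (cv2) and the standard library are available. Lean on these libraries where they do the work, as an engineer would, in place of code of your own. Each camera call takes 0.05 s, during which the arm holds its last target.

### The job

The bin of spare chargers has been pushed back under the upper tier of the charging shelf: pick up the reach hook, hook it over the bin's front lip and gently drag the bin straight forward until it rests snug and square against the sprung bumper bar at the front of the lower tier. The bar's exact position is not known, so feel for it: squeeze it only lightly and leave the bin resting against it. Then unhook, stand the hook back on the cork mat on its foot and let go; do not touch the bin with the gripper, and leave everything else where it is.

Things in the scene. Friction and masses are not known exactly. Their poses are not given: they have to be found in the camera images.
- shelf: Two-tier bamboo shelf, fixed, 320 deep (x) x 620 wide (y) mm; origin on the table under its centre, -x is the open front facing the robot, yaw varies. Lower board: top 30 mm above the table, x=-160 to 160. Upper tier: four laths, 20 wide with 35 mm gaps, from x=-40 to 145, underside 200, top 214 mm above the table, on posts at y=+-298.
- rail: Aluminium rail at the front of the lower tier, fixed at x=-155, y=0, z=30 of the shelf's frame (same axes); origin under its centre at board height. Crossbar 360 mm wide, x=-5 to 5, z=26 to 40, on two end posts. On its inner (+x) side it carries a black rubber-faced sprung bumper bar, 320 mm wide, z=27 to 39.
- bin: Loose open grey plastic bin 150 x 150 x 60 mm, 0.45 to 0.85 kg, walls 4 mm; origin under the middle of its front wall's outer face (the face that meets the bumper, x=0); the bin's body runs to x=150. A lip at its top stands out to x=-6. Free bay behind it: x=4 to 54, y=-71 to 71, floor at z=5; then a divider and three chargers. Slides with 2 to 5 N. Its thin front must not be pulled with over 24 N.
- bumper_zone (a point): Fixed point on the rail (42 mm to +x of its origin, 33 mm up), amid the band where the bumper bar's inner face may be: set by hand, the face lies anywhere from 16 mm nearer the front (-x) to 16 mm deeper (+x) and is not measured. Its spring gives 6 N per mm, travel 12 mm. The bin is well seated pressing it with about 4 to 7 N; over 10 N strains it.
- lip (a point): Middle of the top edge of the bin's front wall (halfway through its 4 mm thickness), 60 mm above the bin's underside.
- hook: Loose reach hook, 0.2 kg, standing on its foot on the cork mat; origin at the centre of the foot's underside, +x points along the rod to the tip, z up. Foot 80 (x) x 40 (y) x 6 mm; on it a dark wooden grip 72 (x) x 24 (y) mm wide, from z=6 to 58 (grasp across y). A steel rod of 8 mm diameter runs from the grip's front at z=40 to x=200, then turns straight down, its round end at z=8.
- hook_tip (a point): Lowest point of the hook's downturned end: x=200, y=0, z=8 mm in the hook's frame. The downturn is 8 mm thick and hangs 28 mm below the rod's underside.
- mat: Cork mat fixed on the table, 150 (x) x 320 (y) x 3 mm, on the left or the right side; origin under its centre, long side about along y.
- power_bank: Bystander: flat green power bank 140 x 70 x 22 mm on the lower tier beside the bin, left or right; origin under its centre. Leave alone.
- key_tray: Bystander: steel key tray 150 x 90 x 22 mm on the lower tier beside the bin, left or right; origin under its centre. Leave alone.
- tablet_stand: Bystander: white tablet stand on the upper tier, 120 x 150 x 128 mm; origin under the middle of its front edge. Leave alone.
- vase: Bystander: blue-glazed ceramic vase on the upper tier, 100 mm across, 130 mm high; origin under its frontmost point, 50 mm (-x) from its axis, at its foot's level. Leave alone.
- case: Bystander: grey glasses case 75 x 170 x 45 mm on the table, on the side where the mat is not; origin under its centre. Leave alone.
- puck: Bystander: white charging puck on the table, left, 90 mm across, 14 mm high; origin under its centre. Leave alone.
- mug: Bystander: white mug on the table, right, 80 mm across, 90 mm high; origin under its centre. Leave alone.
There are look-alikes about, which are no part of the job. Several things have the shape of the bin; the one meant has the colours described above.

How it is judged:
On the way, in this order (a step that is already met when the one before it is completed fails the run):
1. the hook is picked up clear of the mat (height (world z) of hook above 0.03 m), for 0.2 s.
2. the hook, on the inner side of the front wall, pulls the bin against the sprung bumper (contact force between bin and rail above 3 N and contact force between hook and bin above 1.5 N and x of hook_tip in the frame of bin above 0.003 m and z of hook_tip in the frame of bin below 0.058 m), for 0.2 s.
At the end, for the whole second after the job is handed in: The bin stands flat on the lower tier against the bumper bar (still pressing it with more than 0.3 N), square to the shelf within 0.07 rad; the hook stands upright on its foot on the cork mat, the foot's centre within the mat's edges; both at rest (contact force between bin and rail above 0.3 N and x of bin in the frame of rail between 0.02 and 0.061 m and angle between the x axis of bin and the x axis of shelf, either way round below 0.07 rad and angle between each of bin, hook's own z axis and vertical below 0.05 rad and height (world z) of hook between 0.001 and 0.006 m and x of hook in the frame of mat between -0.075 and 0.075 m and y of hook in the frame of mat between -0.16 and 0.16 m and contact force between hook and bin below 0.1 N and linear speed of each of bin, hook below 0.01 m/s); the robot touches nothing.
It fails at once if the bumper bar is pressed with more than 10 N (contact force between bin and rail above 10 N).
It fails at once if the hook loads the bin with more than 24 N (contact force between hook and bin above 24 N).
It fails at once if the gripper or arm touches the bin (contact force between any of the fingers, the arm and bin above 0.3 N).
It fails at once if the bin is tipped (angle between bin's own z axis and vertical above 0.15 rad).
It fails at once if a bystander is moved by more than 20 mm (distance of any of power_bank, key_tray, tablet_stand, vase, case, puck, mug from where it was at the start of the episode above 0.02 m).
It also fails if it takes over 72 s, if anything falls off the work surface, if the arm or the gripper's body presses on something with over 40 N, if the wrist force passes 120 N, or if a joint passes its speed limit or range.

## Working session

There is one attempt and no reset: what is moved stays moved. The work goes in short steps, Python scripts to look and compute and a shell command to move; the robot and the scene stay as the last step left them, time stands still between calls to the robot, and variables do not carry over. Pictures are saved under pics/ and viewed, and the job is handed in when it is done.

```bash
mkdir -p pics; ls; python3 - <<'E'
from plant import telemetry, snapshot, camera_info
import cv2, numpy as np
for n in ["side","top","wrist"]:
    c=camera_info(n); print(n,c["fx"],c["cx"],c["cy"]); print(np.round(np.array(c["cam_to_world"]),3).tolist())
    cv2.imwrite(f"pics/{n}0.png",snapshot(n))
s=telemetry.sense(); print(s)
E
```

```text
pics
side 440.0092735452283 322.1626597753234 245.05182279866514
[[-0.748, -0.456, 0.482, -0.258], [-0.664, 0.516, -0.542, 0.822], [-0.001, -0.725, -0.689, 1.201], [0.0, 0.0, 0.0, 1.0]]
top 574.1349602819323 324.9018781098767 231.10677934721295
[[-0.0, -0.995, 0.102, 0.301], [-1.0, -0.0, -0.003, 0.0], [0.003, -0.102, -0.995, 2.094], [0.0, 0.0, 0.0, 1.0]]
wrist 341.45218146425253 318.9564744381743 236.68217909730134
[[0.271, -0.935, -0.23, 0.234], [-0.963, -0.263, -0.064, -0.583], [-0.001, 0.239, -0.971, 0.385], [0.0, 0.0, 0.0, 1.0]]
{'clock': 0.15, 'qpos': array([-1.29739816e+00,  3.53494009e-01,  1.63392655e+00, -4.63665932e-05,
        1.15518823e+00, -2.32641513e-03]), 'joint_velocities': array([-0.00069068, -0.0026318 , -0.00234595, -0.00022915, -0.00015688,
        0.00128981]), 'joint_torque': array([ 2.16139136e-05, -5.94205034e+01, -3.34469640e+01,  6.97577395e-02,
        2.04617693e-02, -8.00560019e-05]), 'tcp_pos': array([ 0.17008967, -0.60105248,  0.22504878]), 'ee_rot': array([[ 9.62223079e-01,  2.72262092e-01, -3.15203644e-04],
       [ 2.72262271e-01, -9.62222594e-01,  9.66934881e-04],
       [-4.00363549e-05, -1.01622512e-03, -9.99999483e-01]]), 'ft_force': array([-0.16358982, -0.06755483,  0.37466902]), 'wrist_torque': array([-0.01228527, -0.02372754,  0.01193829]), 'gripper_width': 0.09187403539696339}
```

View pics/side0.png

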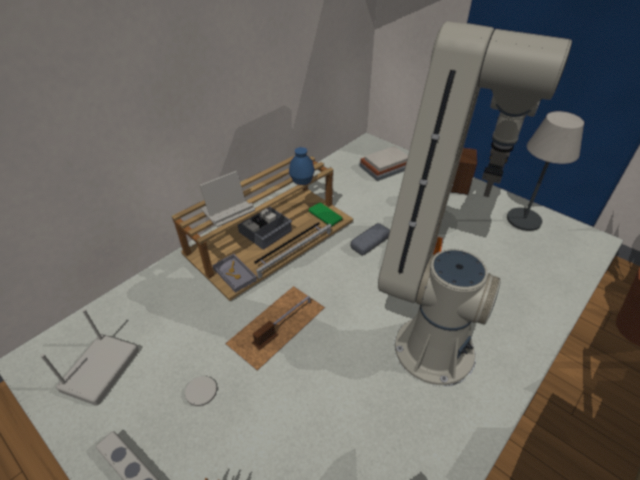

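View pics/top0.png

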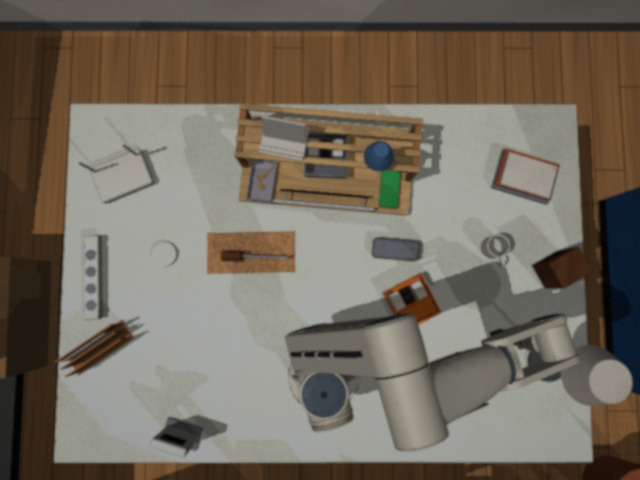

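View pics/wrist0.png

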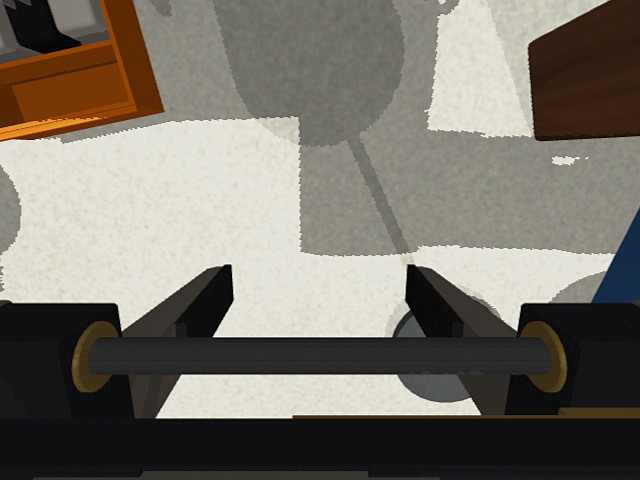

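The side view shows the mat at about (275,325) with the hook on it and the grey bin under the shelf at (265,225). In the top view the hook's grip is at (232,255) and its tip at (293,257), so it points towards world -y. The bin is at (327,160), and the orange bin at (412,297) is a look-alike.

```bash
cat > h.py <<'E'
import numpy as np, cv2
from plant import telemetry, snapshot, camera_info, finder
def ray(ci,u,v,z):
    T=np.array(ci["cam_to_world"]); d=T[:3,:3]@np.array([(u-ci["cx"])/ci["fx"],(v-ci["cy"])/ci["fy"],1]); o=T[:3,3]
    return o+d*(z-o[2])/d[2]
def proj(ci,p):
    T=np.array(ci["cam_to_world"]); q=T[:3,:3].T@(np.asarray(p,float)-T[:3,3]); return np.array([ci["fx"]*q[0]/q[2]+ci["cx"],ci["fy"]*q[1]/q[2]+ci["cy"]])
def shot(cam,name):
    ci=camera_info(cam); im=snapshot(cam); cv2.imwrite(f"pics/{name}.png",im); return ci,im
def st():
    s=telemetry.sense(); print("t",round(s["clock"],2),"tcp",np.round(s["tcp_pos"],4),"yaw(x)",round(float(np.arctan2(s["ee_rot"][1,0],s["ee_rot"][0,0])),4),"F",np.round(s["ft_force"],2),"w",round(s["gripper_width"],4)); return s
E
python3 - <<'E'
from h import *
ci,im=shot("top","top1")
for q in ["hook","mat","bin","shelf","rail"]:
    for r in finder.trace(q,"top")[:3]:
        m=r["region"].astype(np.uint8); 
        (c,sz,a)=cv2.minAreaRect(cv2.findNonZero(m)) if m.any() else (None,)*3
        print(q,round(r["score"],2),r["extent"],c,sz,a)
for n,u,v,z in [("grip",232,255,.05),("tip",292,257,.035),("shelfFL",239,201,.03),("shelfFR",409,214,.03),("binlipL",306,175,.09),("binlipR",348,178,.09),("matTL",207,233,.003),("matBR",295,273,.003),("railL",281,200,.065),("railR",378,208,.065)]:
    print(n,np.round(ray(ci,u,v,z),3))
cv2.imwrite("pics/topz.png",cv2.resize(im[90:290,190:440],None,fx=3.2,fy=3,interpolation=cv2.INTER_CUBIC))
E
```

```text
hook 0.75 [220.3, 253.3, 288.7, 261.8] (253.0, 256.0) (10.0, 66.0) 90.0
mat 0.72 [208.9, 231.9, 299.1, 277.4] (250.0, 252.5) (41.0, 88.0) 90.0
bin 0.8 [305.5, 131.8, 347.9, 176.7] (325.2783203125, 155.59906005859375) (41.69973373413086, 44.523155212402344) 2.4895527362823486
bin 0.74 [243.9, 156.3, 280.0, 203.7] (260.8499755859375, 181.0500030517578) (27.435745239257812, 43.69919967651367) 8.130102157592773
bin 0.61 [384.2, 272.7, 442.4, 320.9] (411.300048828125, 302.6000061035156) (45.16857147216797, 43.826927185058594) 63.43495178222656
shelf 0.58 [231.8, 107.5, 420.2, 215.2] (325.9363708496094, 159.12225341796875) (186.41122436523438, 99.08861541748047) 4.864514350891113
rail 0.73 [272.2, 188.9, 370.7, 211.2] (322.9047546386719, 199.63137817382812) (97.38935852050781, 15.514869689941406) 3.945185899734497
grip [0.426 0.325 0.05 ]
tip [0.42  0.112 0.035]
shelfFL [0.624 0.306 0.03 ]
shelfFR [ 0.576 -0.311  0.03 ]
binlipL [0.707 0.061 0.09 ]
binlipR [ 0.697 -0.088  0.09 ]
matTL [0.51  0.425 0.003]
matBR [0.364 0.103 0.003]
railL [0.622 0.151 0.065]
railR [ 0.593 -0.195  0.065]
```

View pics/topz.png

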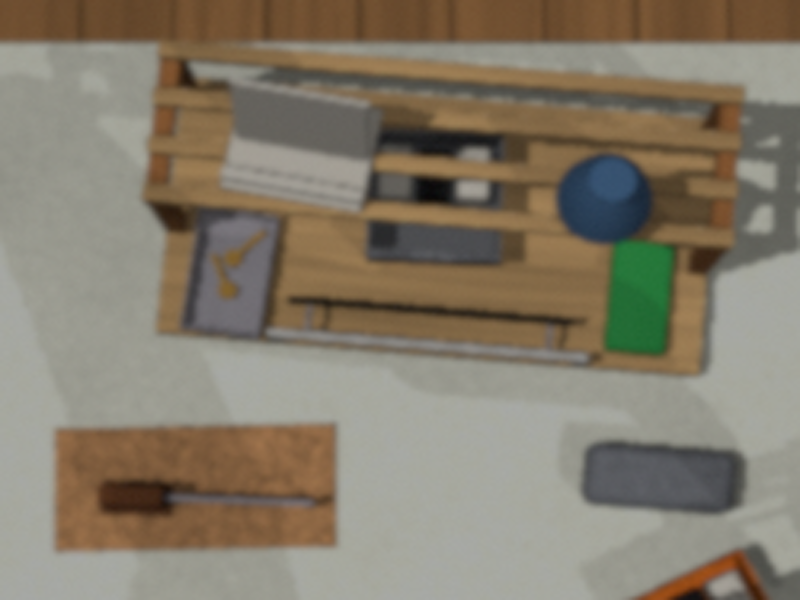

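```bash
python3 -m crank '[[10,40,10,0,1],[20,45,10,-0.05,1],[20,45,10,-0.05,1],[20,45,10,-0.05,1],[25,45,10,-0.05,1],[25,45,10,-0.05,1],[25,45,0,-0.05,1],[25,45,0,-0.05,1]]' | tail -5; python3 -m crank '[[30,40,0,0,1],[30,40,0,0,1],[30,40,0,0,1],[30,40,0,0,1],[30,40,0,0,1],[20,35,0,0,1],[0,0,0,0,1],[0,0,0,0,1]]' | tail -3; python3 - <<'E'
from h import *
st(); ci,im=shot("wrist","w1"); 
for q in ["bin","rail","shelf"]:
    for r in finder.trace(q,"wrist")[:2]: print(q,round(r["score"],2),r["extent"])
E
```

```text
clock: 1.25
tcp_pos: [0.3368, -0.2522, 0.2852]
ee_rot: [[0.997, -0.077, 0.001], [-0.077, -0.997, -0.001], [0.001, 0.001, -1.0]]
ft_force: [-0.5, 0.9, 0.2]
gripper_width: 0.092
ee_rot: [[0.997, -0.072, -0.001], [-0.072, -0.997, -0.0], [-0.001, 0.0, -1.0]]
ft_force: [0.1, -1.1, 0.3]
gripper_width: 0.0916
t 2.05 tcp [ 0.5061 -0.0182  0.2843] yaw(x) -0.0719 F [ 0.07 -1.07  0.27] w 0.0916
bin 0.85 [205.3, 0.0, 372.7, 23.6]
bin 0.57 [505.3, 293.3, 576.3, 328.4]
rail 0.59 [117.6, 70.0, 466.0, 128.3]
shelf 0.74 [5.5, 1.4, 608.0, 133.8]
```

View pics/w1.png

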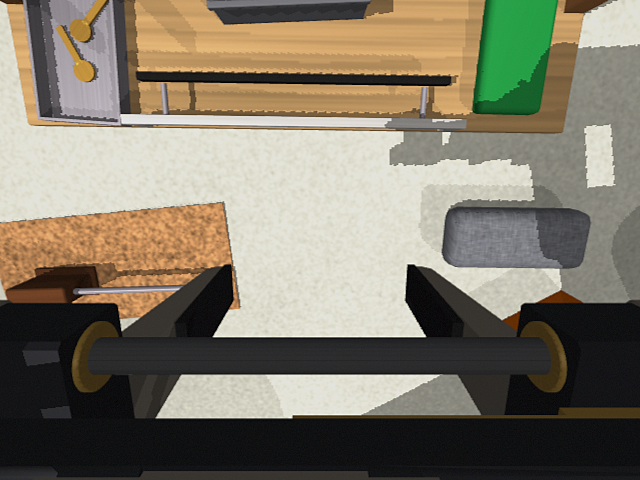

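The bumper bar shows as the black line at rows 72–82 and the bin's front edge is near row 10. I'll move a bit further forward to see the whole front of the bin.

```bash
python3 -m crank '[[40,0,0,0,1],[40,0,10,0,1],[0,0,0,0,1],[0,0,0,0,1],[0,0,0,0,1]]' | tail -5;  python3 - <<'E'
from h import *
st(); ci,im=shot("wrist","w2"); 
cv2.imwrite("pics/w2z.png",cv2.resize(im[0:200,100:500],None,fx=2,fy=2,interpolation=cv2.INTER_CUBIC))
import pickle; pickle.dump(ci,open("w2.pkl","wb"))
E
```

```text
clock: 2.75
tcp_pos: [0.5848, -0.0195, 0.2942]
ee_rot: [[0.997, -0.075, -0.001], [-0.075, -0.997, -0.0], [-0.001, 0.0, -1.0]]
ft_force: [-0.5, 0.3, 0.1]
gripper_width: 0.092
t 2.75 tcp [ 0.5848 -0.0195  0.2942] yaw(x) -0.0752 F [-0.47  0.28  0.1 ] w 0.092
```

View pics/w2z.png

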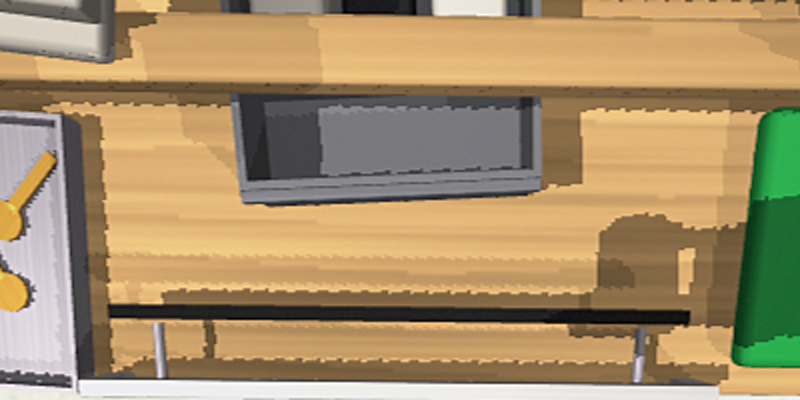

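View pics/w2.png

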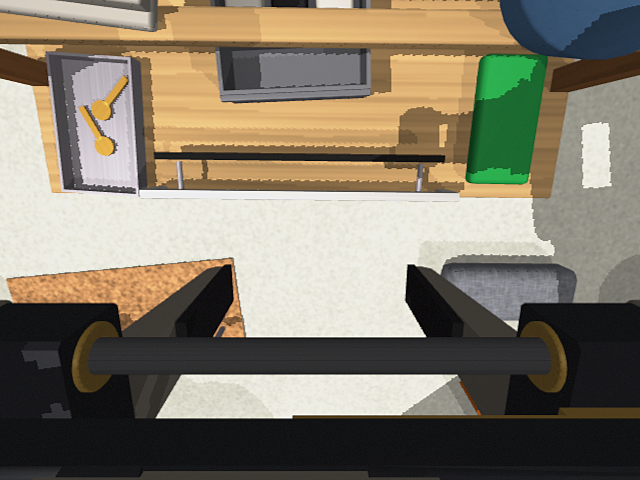

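```bash
python3 - <<'E'
import cv2
im=cv2.imread("pics/w2.png")
cv2.imwrite("pics/w2a.png",cv2.resize(im[40:110,205:385],None,fx=4.4,fy=6,interpolation=cv2.INTER_NEAREST))
E
```

```text
(no output)
```

View pics/w2a.png

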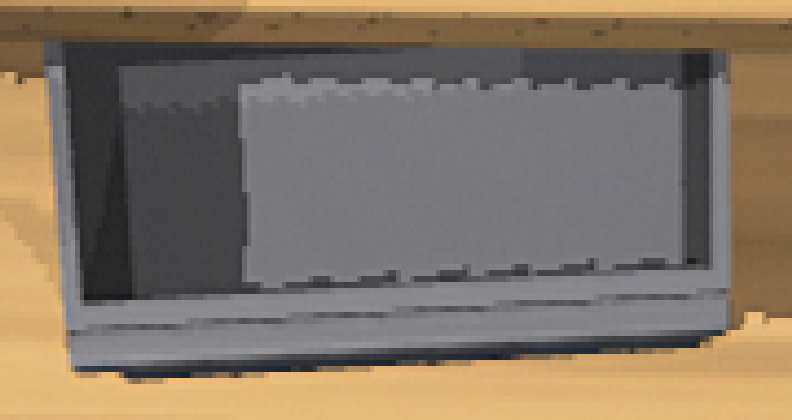

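```bash
python3 - <<'E'
from h import *; import pickle
ci=pickle.load(open("w2.pkl","rb"))
P={}
for n,u,v,z in [("inL",223.2,90.3,.09),("inR",367,85,.09),("lipL",221.4,101.7,.09),("lipR",370.2,95.3,.09),
 ("bumpL",154,155,.069),("bumpR",445,159,.069),("railL",140,190,.07),("railR",459,194,.07),("railLb",140,196.5,.07),("railRb",459,200.5,.07)]:
    P[n]=ray(ci,u,v,z); print(n,np.round(P[n],4))
for a,b in [("inL","inR"),("lipL","lipR"),("bumpL","bumpR"),("railL","railR"),("railLb","railRb")]:
    d=P[a]-P[b]; print(a,"len",np.linalg.norm(d),"yaw",np.arctan2(-d[0],d[1]),"mid",(P[a]+P[b])/2)
E
```

```text
inL [0.7185 0.0652 0.09  ]
inR [ 0.7124 -0.0773  0.09  ]
lipL [0.7081 0.0686 0.09  ]
lipR [ 0.7026 -0.0801  0.09  ]
bumpL [0.6626 0.1556 0.069 ]
bumpR [ 0.6338 -0.1626  0.069 ]
railL [0.6261 0.1781 0.07  ]
railR [ 0.5941 -0.1783  0.07  ]
railLb [0.6189 0.1796 0.07  ]
railRb [ 0.5867 -0.1785  0.07  ]
inL len 0.14266278289805748 yaw -0.04276683327669379 mid [ 0.7154067  -0.00603776  0.09      ]
lipL len 0.14872328018570005 yaw -0.03678122550264368 mid [ 0.70532818 -0.0057582   0.09      ]
bumpL len 0.31945789493189836 yaw -0.09043730975780595 mid [ 0.64819697 -0.00349683  0.069     ]
railL len 0.35786291509680745 yaw -0.08958673137084165 mid [ 6.10112583e-01 -1.24187232e-04  7.00000000e-02]
railLb len 0.35950222550540145 yaw -0.08964879825249462 mid [6.02831557e-01 5.35682912e-04 7.00000000e-02]
```

```bash
python3 -m crank '[[-45,0,0,0,1],[-45,20,0,0.14,1],[-40,30,0,0.14,1],[-35,40,0,0.14,1],[0,40,0,0.14,1],[0,40,0,0.14,1],[0,40,-10,0.14,1],[0,40,-10,0.14,1]]' | tail -5; python3 -m crank '[[0,30,-10,0.14,1],[0,0,0,0.14,1],[0,0,0,0.14,1],[0,0,0,0.14,1],[0,0,0,0.1,1],[0,0,0,0,1],[0,0,0,0,1]]' | tail -5; python3 - <<'E'
from h import *
import pickle
st(); ci,im=shot("wrist","w3"); pickle.dump(ci,open("w3.pkl","wb"))
for q in ["hook","mat"]:
    for r in finder.trace(q,"wrist")[:2]: 
        print(q,round(r["score"],2),r["extent"])
E
```

```text
clock: 3.6
tcp_pos: [0.4222, 0.2299, 0.2748]
ee_rot: [[0.613, 0.79, 0.001], [0.79, -0.613, 0.001], [0.001, 0.001, -1.0]]
ft_force: [0.4, -0.1, 0.5]
gripper_width: 0.0918
clock: 4.3
tcp_pos: [0.4227, 0.2584, 0.2646]
ee_rot: [[0.008, 1.0, 0.0], [1.0, -0.008, 0.0], [0.0, 0.0, -1.0]]
ft_force: [-0.1, 0.2, 1.3]
gripper_width: 0.0921
t 4.3 tcp [0.4227 0.2584 0.2646] yaw(x) 1.5626 F [-0.1   0.19  1.27] w 0.0921
hook 0.71 [303.5, 107.4, 339.3, 319.9]
hook 0.59 [463.9, 273.2, 519.9, 417.6]
mat 0.57 [265.2, 58.4, 396.6, 322.6]
```

View pics/w3.png

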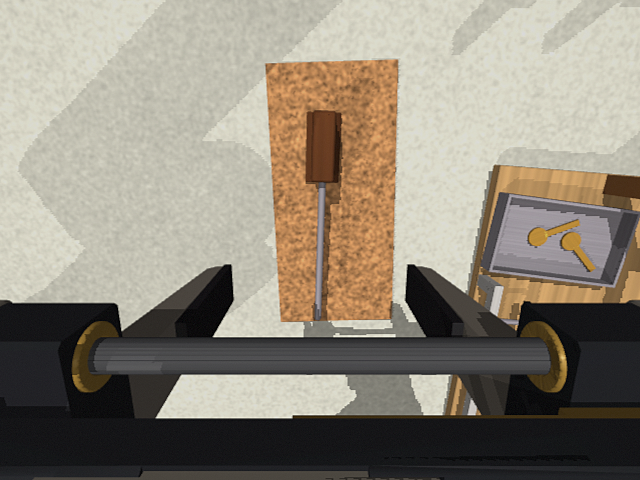

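```bash
python3 - <<'E'
import cv2
im=cv2.imread("pics/w3.png")
cv2.imwrite("pics/w3a.png",cv2.resize(im[95:200,280:370],None,fx=5,fy=5,interpolation=cv2.INTER_NEAREST))
E
```

```text
(no output)
```

View pics/w3a.png

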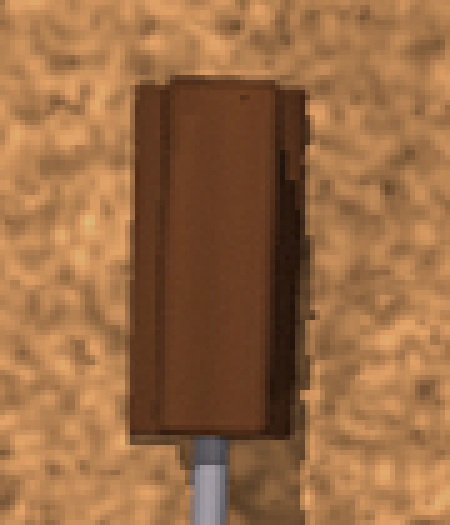

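```bash
python3 - <<'E'
from h import *; import pickle
ci=pickle.load(open("w3.pkl","rb"))
g=lambda u,v,z: ray(ci,u,v,z)
b=(g(314.2,110.6,.061)+g(335.4,111,.061))/2; f=(g(312,181.4,.061)+g(333.4,181.6,.061))/2
d=f-b; print("grip",b,f,"ctr",(b+f)/2,"len",np.linalg.norm(d),"yaw",np.arctan2(d[1],d[0]))
r1=g(320.8,195,.043); r2=g(318,318,.043); e=r2-r1; print("rod",r1,r2,"yaw",np.arctan2(e[1],e[0]))
M=[g(*p,.003) for p in [(265.5,63.5),(398,59),(391,319),(281,322)]]; print("mat",np.round(M,4),np.mean(M,0))
E
```

```text
grip [0.42972703 0.36550857 0.061     ] [0.42709211 0.29514918 0.061     ] ctr [0.42840957 0.33032888 0.061     ] len 0.07040871155762486 yaw -1.6082281916757506
rod [0.42504906 0.27876034 0.043     ] [0.42030702 0.12845085 0.043     ] yaw -1.6023344143026113
mat [[0.3641 0.4231 0.003 ]
 [0.5136 0.4263 0.003 ]
 [0.5187 0.1053 0.003 ]
 [0.3698 0.1024 0.003 ]] [0.44153157 0.26429694 0.003     ]
```

```bash
python3 -m crank '[[5,36,0,-0.026,1],[0,36,-35,0,1],[0,0,-40,0,1],[0,0,-40,0,1],[0,0,-40,0,1],[0,0,-38,0,1],[0,0,0,0,1]]' | tail -5; python3 - <<'E'
from h import *
st(); ci,im=shot("wrist","w4")
E
```

```text
clock: 5.15
tcp_pos: [0.4253, 0.3284, 0.0674]
ee_rot: [[0.032, 0.999, -0.007], [0.999, -0.032, -0.005], [-0.005, -0.007, -1.0]]
ft_force: [-0.5, -0.2, 0.4]
gripper_width: 0.0914
t 5.15 tcp [0.4253 0.3284 0.0674] yaw(x) 1.5388 F [-0.55 -0.24  0.36] w 0.0914
```

View pics/w4.png

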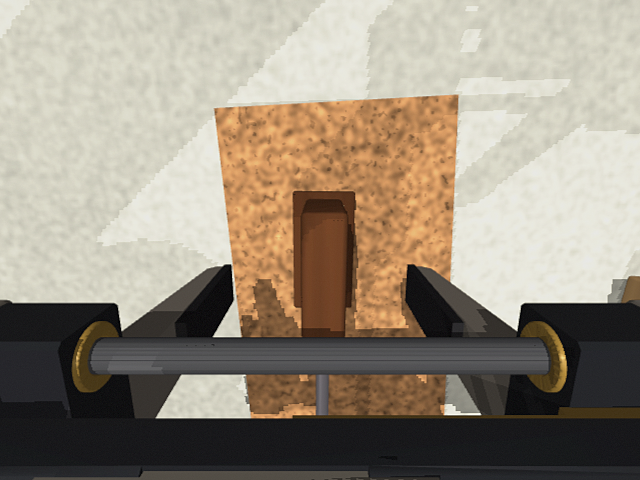

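The grip is centred between the jaws at u≈323, so I'll lower and close.

```bash
python3 -m crank '[[2,1,-20,0,1],[0,0,-17,0,1],[0,0,0,0,1],[0,0,0,0,-1],[0,0,0,0,-1],[0,0,0,0,-1],[0,0,0,0,-1],[0,0,0,0,-1]]' | tail -5; python3 -m crank '[[0,0,0,0,-1],[0,0,0,0,-1],[0,0,0,0,-1]]' | tail -5; python3 -c "
from h import *; st()"
```

```text
clock: 6.0
tcp_pos: [0.4304, 0.3318, 0.0351]
ee_rot: [[0.031, 1.0, 0.0], [1.0, -0.031, 0.0], [0.0, 0.0, -1.0]]
ft_force: [-0.6, 0.0, -0.7]
gripper_width: 0.0538
clock: 6.3
tcp_pos: [0.4301, 0.3316, 0.0346]
ee_rot: [[0.031, 1.0, -0.0], [1.0, -0.031, -0.0], [-0.0, -0.0, -1.0]]
ft_force: [0.6, -0.0, 0.2]
gripper_width: 0.0298
t 6.3 tcp [0.4301 0.3316 0.0346] yaw(x) 1.5398 F [ 0.63 -0.04  0.17] w 0.0298
```

```bash
python3 -m crank '[[0,0,0,0,-1],[0,0,0,0,-1],[0,0,0,0,-1]]' | tail -1; python3 -c "
from h import *; st()"; python3 -m crank '[[0,0,20,0,-1],[0,0,40,0,-1],[0,0,40,0,-1],[0,0,40,0,-1],[0,0,0,0,-1],[0,0,0,0,-1]]' | tail -5;python3 -c "
from h import *; st();shot('wrist','w5')"
```

```text
gripper_width: 0.024
t 6.6 tcp [0.43   0.3316 0.0346] yaw(x) 1.5398 F [-2.24 -0.55 -1.74] w 0.024
clock: 7.2
tcp_pos: [0.4305, 0.3318, 0.1751]
ee_rot: [[0.031, 1.0, 0.001], [1.0, -0.031, 0.001], [0.001, 0.001, -1.0]]
ft_force: [0.1, 0.4, -3.1]
gripper_width: 0.0238
t 7.2 tcp [0.4305 0.3318 0.1751] yaw(x) 1.5398 F [ 0.07  0.4  -3.08] w 0.0238
```

View pics/w5.png

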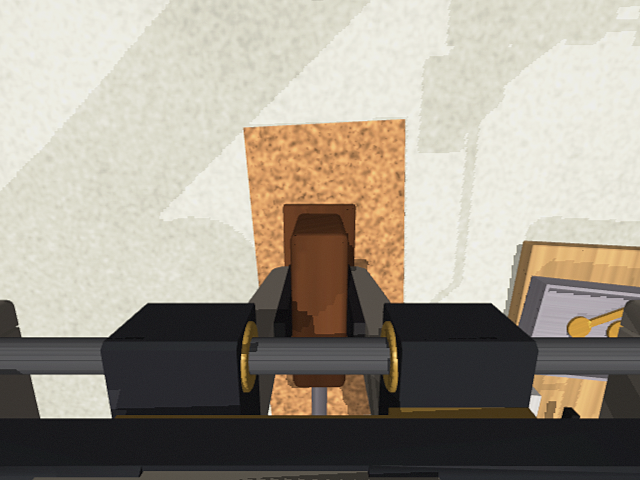

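```bash
python3 -m crank '[[0,-20,0,0.1,-1],[0,-30,0,0.14,-1],[0,-30,0,0.14,-1],[0,-30,0,0.14,-1],[0,-30,0,0.14,-1],[0,-30,0,0.14,-1],[0,-30,0,0.14,-1],[0,-30,0,0.14,-1]]' | tail -5; python3 -m crank '[[0,-30,0,0.14,-1],[5,-30,-10,0.14,-1],[10,-22,-10,0.1,-1],[5,0,-10,0.05,-1],[0,0,0,0,-1],[0,0,0,0,-1],[0,0,0,0,-1]]' | tail -5;python3 -c "
from h import *; st();shot('top','t5');shot('side','s5')
import cv2
t=cv2.imread('pics/t5.png');s=cv2.imread('pics/s5.png')
cv2.imwrite('pics/t5z.png',cv2.resize(t[130:290,230:430],None,fx=4,fy=3.7,interpolation=cv2.INTER_CUBIC))
cv2.imwrite('pics/s5z.png',cv2.resize(s[160:310,170:370],None,fx=4,fy=4,interpolation=cv2.INTER_CUBIC))"
```

```text
clock: 8.05
tcp_pos: [0.4287, 0.1002, 0.1727]
ee_rot: [[-0.87, 0.493, -0.003], [0.493, 0.87, -0.001], [0.003, -0.002, -1.0]]
ft_force: [0.2, -0.4, -2.9]
gripper_width: 0.0236
clock: 8.75
tcp_pos: [0.4496, 0.02, 0.1443]
ee_rot: [[-0.996, 0.092, -0.001], [0.092, 0.996, -0.0], [0.001, -0.0, -1.0]]
ft_force: [0.3, 0.2, -1.9]
gripper_width: 0.0241
t 8.75 tcp [0.4496 0.02   0.1443] yaw(x) 3.0492 F [ 0.26  0.25 -1.94] w 0.0241
```

View pics/t5z.png

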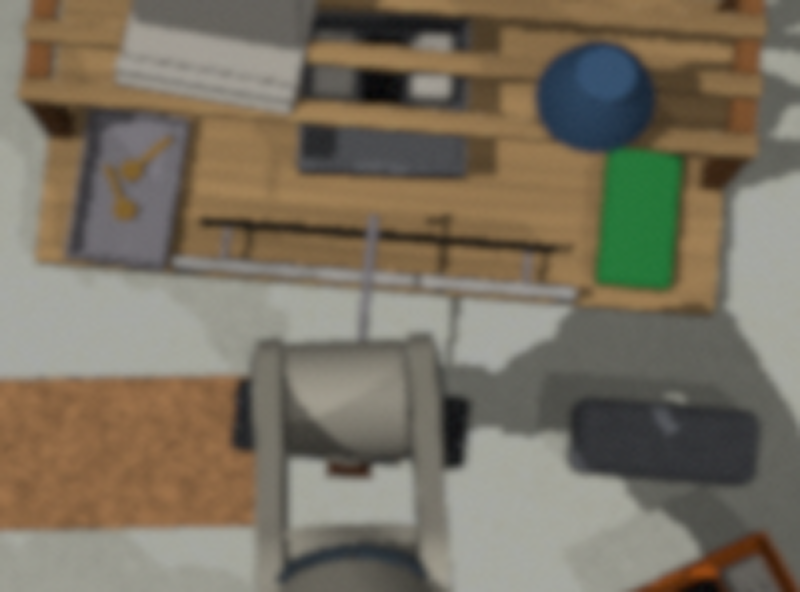

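View pics/s5z.png

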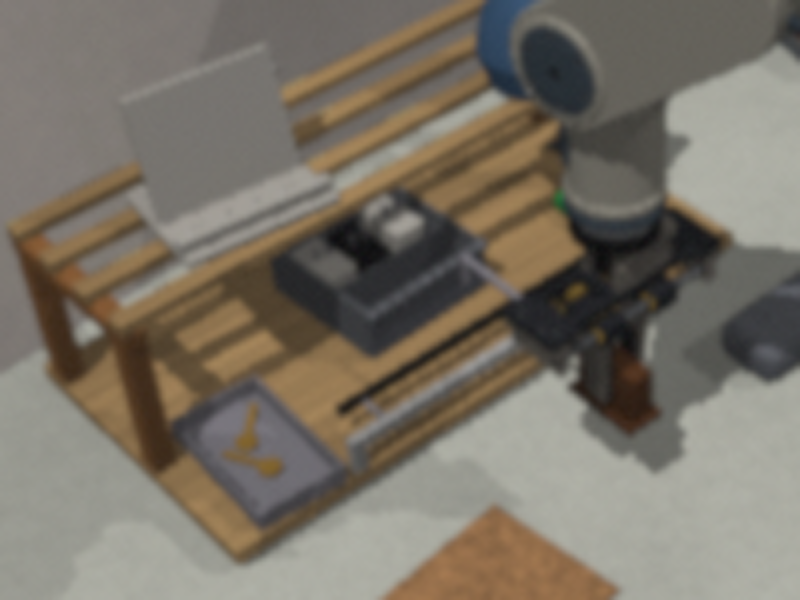

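```bash
python3 - <<'E'
from h import *
ci=camera_info("top"); f=lambda x,y:(230+x/4,130+y/3.7)
print("tip",ray(ci,*f(374,215),.156)); print("rod near",ray(ci,*f(362,335),.156))
print("predicted tip", np.array([.4496,.02])+.2015*np.array([np.cos(-.0924),np.sin(-.0924)]))
print("lip L,R",ray(ci,*f(299,171),.09),ray(ci,*f(465,174),.09))
print("wrist-est lip px",(proj(ci,[.7081,.0686,.09])-[230,130])*[4,3.7],(proj(ci,[.7026,-.0801,.09])-[230,130])*[4,3.7])
print("bumper",ray(ci,*f(205,220),.069),ray(ci,*f(570,247),.069))
print("wrist-est bumper px",(proj(ci,[.6626,.1556,.069])-[230,130])*[4,3.7],(proj(ci,[.6338,-.1626,.069])-[230,130])*[4,3.7])
E
```

```text
tip [ 0.64860462 -0.00089156  0.156     ]
rod near [0.53691191 0.00929642 0.156     ]
predicted tip [0.65024043 0.00140788]
lip L,R [0.70309639 0.06549513 0.09      ] [ 0.70024781 -0.08154072  0.09      ]
wrist-est lip px [295.51440269 165.85299207] [463.36335031 171.57994266]
bumper [0.65925553 0.14992098 0.069     ] [ 0.63301021 -0.17578915  0.069     ]
wrist-est bumper px [198.6667753  216.57697956] [555.21076601 246.18564129]
```

Tip, bin lip and bumper agree between the two cameras to about 3 mm. I'll move the tip over the bay and then lower it.

```bash
python3 -m crank '[[28,-4,0,0,-1],[28,-4,0,0,-1],[27,-4,0,0,-1],[0,0,0,0,-1],[0,0,-15,0,-1],[0,0,-10,0,-1],[0,0,0,0,-1],[0,0,0,0,-1]]' | tail -5; python3 -c "
from h import *; st();shot('top','t6');shot('side','s6')
import cv2
t=cv2.imread('pics/t6.png');s=cv2.imread('pics/s6.png')
cv2.imwrite('pics/t6z.png',cv2.resize(t[130:240,270:370],None,fx=6,fy=5,interpolation=cv2.INTER_CUBIC))
cv2.imwrite('pics/s6z.png',cv2.resize(s[190:270,215:335],None,fx=6,fy=6,interpolation=cv2.INTER_CUBIC))"
```

```text
clock: 9.65
tcp_pos: [0.5326, 0.0078, 0.1197]
ee_rot: [[-0.996, 0.091, -0.001], [0.091, 0.996, -0.0], [0.001, -0.0, -1.0]]
ft_force: [-0.0, 0.1, -3.1]
gripper_width: 0.0238
t 9.65 tcp [0.5326 0.0078 0.1197] yaw(x) 3.05 F [-0.01  0.05 -3.13] w 0.0238
```

View pics/t6z.png

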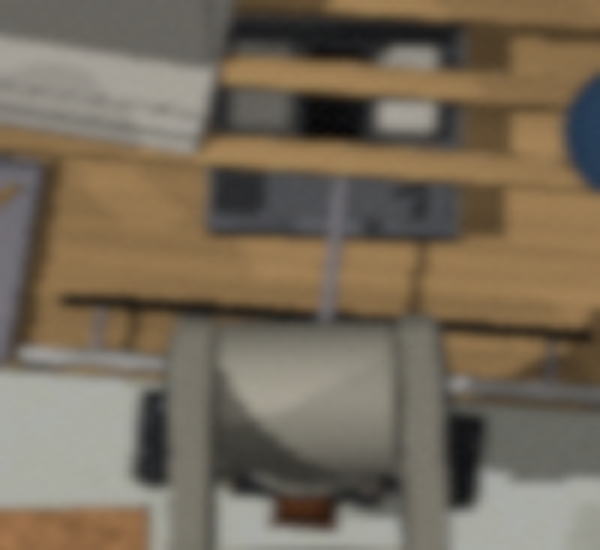

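View pics/s6z.png

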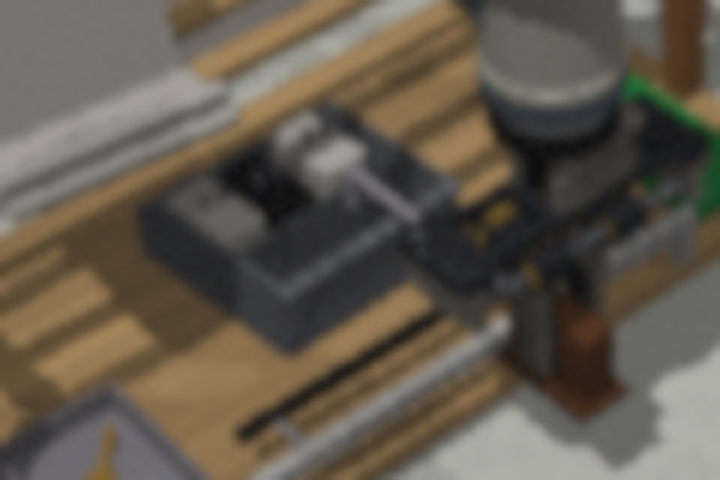

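Side view: the downturned tip, at (350,205) in the zoom, hangs above the bay behind the front wall. The top view has it centred between the bin's sides (337 against a mid of 335). Lowering now.

```bash
python3 -m crank '[[0,0,-7,0,-1],[0,0,-7,0,-1],[0,0,0,0,-1]]' | tail -5; python3 -c "
from h import *; st()";  python3 -m crank '[[0,0,-7,0,-1],[0,0,-7,0,-1],[0,0,0,0,-1],[0,0,0,0,-1],[0,0,0,0,-1]]' | tail -5; python3 -c "
from h import *; st();shot('side','s7')
import cv2
s=cv2.imread('pics/s7.png')
cv2.imwrite('pics/s7z.png',cv2.resize(s[190:270,215:335],None,fx=6,fy=6,interpolation=cv2.INTER_CUBIC))"
```

```text
clock: 10.05
tcp_pos: [0.5324, 0.0077, 0.1046]
ee_rot: [[-0.996, 0.092, -0.002], [0.092, 0.996, -0.0], [0.002, -0.0, -1.0]]
ft_force: [-0.6, 0.6, -2.1]
gripper_width: 0.0238
t 10.05 tcp [0.5324 0.0077 0.1046] yaw(x) 3.0498 F [-0.65  0.62 -2.15] w 0.0238
clock: 10.55
tcp_pos: [0.5333, 0.0076, 0.0917]
ee_rot: [[-0.996, 0.092, 0.0], [0.092, 0.996, -0.0], [-0.0, -0.0, -1.0]]
ft_force: [0.4, 0.3, -2.1]
gripper_width: 0.0238
t 10.55 tcp [0.5333 0.0076 0.0917] yaw(x) 3.0498 F [ 0.38  0.32 -2.15] w 0.0238
```

View pics/s7z.png

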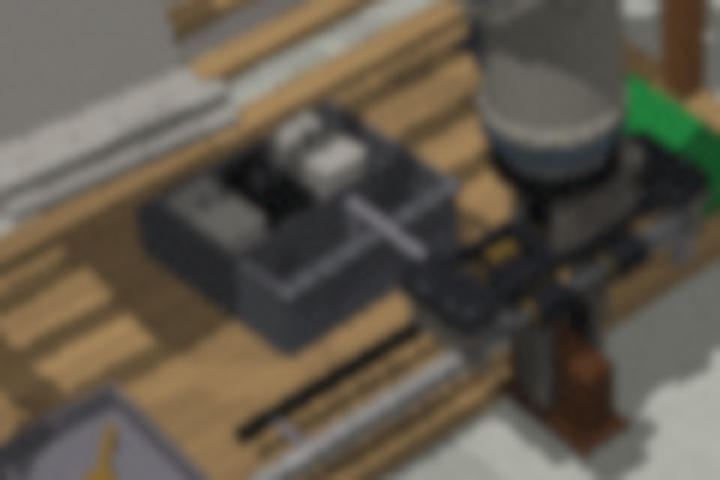

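```bash
python3 -m crank '[[-2,0.2,0,0,-1],[-2,0.2,0,0,-1],[-2,0.2,0,0,-1],[-2,0.2,0,0,-1],[-1,0.1,0,0,-1],[0,0,0,0,-1]]' | tail -5; python3 -c "
from h import *; st()";  for i in 1 2 3; do python3 -m crank '[[-1,0.1,0,0,-1],[-1,0.1,0,0,-1]]' | egrep 'tcp_pos|force';done
```

```text
clock: 11.2
tcp_pos: [0.524, 0.0086, 0.0917]
ee_rot: [[-0.996, 0.092, -0.0], [0.092, 0.996, -0.0], [0.0, -0.0, -1.0]]
ft_force: [-0.4, 0.1, -1.9]
gripper_width: 0.0238
t 11.2 tcp [0.524  0.0086 0.0917] yaw(x) 3.0498 F [-0.41  0.1  -1.89] w 0.0238
tcp_pos: [0.5222, 0.0088, 0.0916]
ft_force: [-0.6, -0.4, -1.6]
tcp_pos: [0.5201, 0.009, 0.0916]
ft_force: [0.5, 0.1, -2.5]
tcp_pos: [0.5188, 0.0091, 0.0918]
ft_force: [2.2, -0.2, -3.3]
```

Contact came after about 14 mm, as predicted. I'll drag slowly.

```bash
for i in 1 2 3; do python3 -m crank '[[-1.5,0.135,0,0,-1],[-1.5,0.135,0,0,-1],[-1.5,0.135,0,0,-1],[-1.5,0.135,0,0,-1]]' | egrep 'tcp_pos|force';done; python3 -c "
from h import *; st();shot('top','t8');shot('side','s8')
import cv2
t=cv2.imread('pics/t8.png');s=cv2.imread('pics/s8.png')
cv2.imwrite('pics/t8z.png',cv2.resize(t[130:240,270:370],None,fx=6,fy=5,interpolation=cv2.INTER_CUBIC))"
```

```text
tcp_pos: [0.5123, 0.0097, 0.0918]
ft_force: [2.4, 0.2, -1.8]
tcp_pos: [0.5062, 0.0102, 0.0917]
ft_force: [3.7, -0.3, -3.1]
tcp_pos: [0.5001, 0.0108, 0.0917]
ft_force: [3.5, 0.8, -2.3]
t 13.0 tcp [0.5001 0.0108 0.0917] yaw(x) 3.0498 F [ 3.49  0.79 -2.29] w 0.0238
```

View pics/t8z.png

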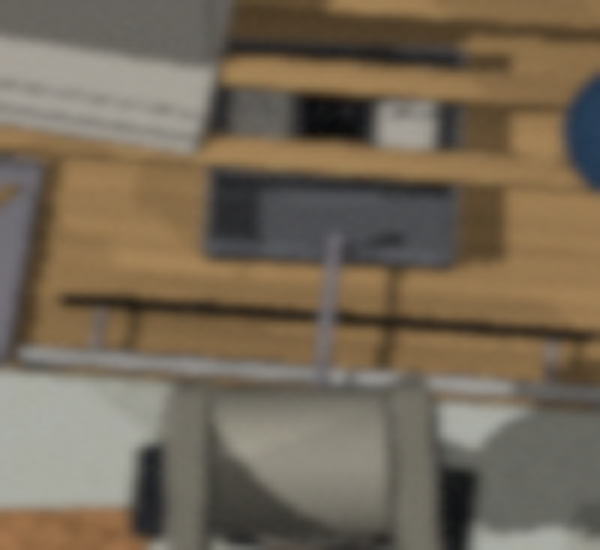

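The bin follows the hook and is turning towards square. Friction reads about 3.3 N, so I'll carry on.

```bash
for i in 1 2 3 ; do python3 -m crank '[[-1.5,0.135,0,0,-1],[-1.5,0.135,0,0,-1],[-1.5,0.135,0,0,-1],[-1.5,0.135,0,0,-1],[-1.5,0.135,0,0,-1],[-1,0.09,0,0,-1]]' | egrep 'tcp_pos|force';done; python3 -c "
from h import *
import time
st();shot('top','t9')
F=[]
import cv2
t=cv2.imread('pics/t9.png')
cv2.imwrite('pics/t9z.png',cv2.resize(t[130:240,270:370],None,fx=6,fy=5,interpolation=cv2.INTER_CUBIC))"
```

```text
tcp_pos: [0.4916, 0.0115, 0.0917]
ft_force: [2.7, -0.1, -1.5]
tcp_pos: [0.4831, 0.0123, 0.0917]
ft_force: [3.5, -0.2, -1.8]
tcp_pos: [0.4746, 0.0131, 0.0917]
ft_force: [2.6, -0.5, -1.8]
t 14.9 tcp [0.4746 0.0131 0.0917] yaw(x) 3.0498 F [ 2.56 -0.53 -1.77] w 0.0236
```

View pics/t9z.png

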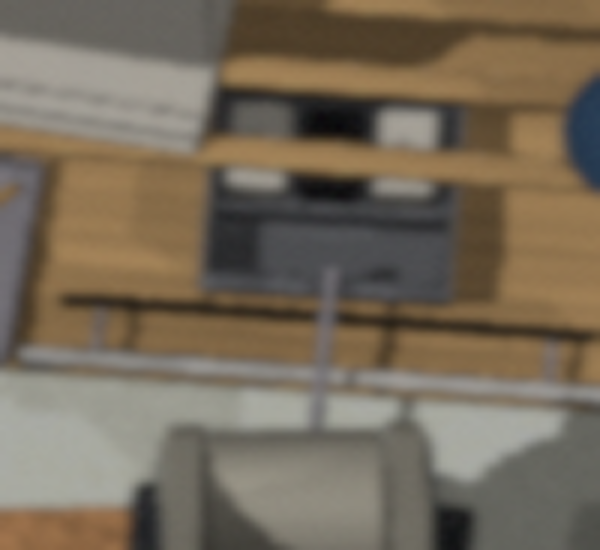

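```bash
python3 -m crank '[[-1,0.09,0,0,-1],[-1,0.09,0,0,-1],[-1,0.09,0,0,-1],[-1,0.09,0,0,-1],[-1,0.09,0,0,-1],[-1,0.09,0,0,-1],[-1,0.09,0,0,-1]]' | egrep 'tcp_pos|force'; for i in 1 2 3 4; do python3 -m crank '[[-0.4,0.04,0,0,-1],[-0.4,0.04,0,0,-1],[-0.2,0.02,0,0,-1]]' | egrep 'tcp_pos|force';done
```

```text
tcp_pos: [0.4676, 0.0137, 0.0916]
ft_force: [3.5, 0.4, -1.6]
tcp_pos: [0.4667, 0.0138, 0.0916]
ft_force: [2.7, -0.8, -1.8]
tcp_pos: [0.4657, 0.0139, 0.0917]
ft_force: [2.9, -0.0, -1.3]
tcp_pos: [0.4647, 0.014, 0.0917]
ft_force: [3.3, -0.7, -1.4]
tcp_pos: [0.4637, 0.0141, 0.0916]
ft_force: [2.6, 0.1, -1.1]
```

```bash
for i in 1 2 3 4; do python3 -m crank '[[-0.3,0.03,0,0,-1],[-0.3,0.03,0,0,-1]]' | egrep 'clock|tcp_pos|force' | tr '\n' ' ';echo; done
```

```text
clock: 17.05 tcp_pos: [0.4631, 0.0142, 0.0917] ft_force: [2.7, 0.8, -1.3] 
clock: 17.25 tcp_pos: [0.4625, 0.0142, 0.0917] ft_force: [2.8, 0.0, -2.1] 
clock: 17.45 tcp_pos: [0.4619, 0.0143, 0.0916] ft_force: [3.7, -0.2, -1.5] 
clock: 17.65 tcp_pos: [0.4613, 0.0143, 0.0916] ft_force: [2.2, 0.2, -1.8]
```

```bash
for i in 1 2; do python3 -m crank '[[-0.3,0.03,0,0,-1],[-0.3,0.03,0,0,-1]]' | egrep 'clock|tcp_pos|force' | tr '\n' ' ';echo; done
```

```text
clock: 17.85 tcp_pos: [0.4608, 0.0144, 0.0917] ft_force: [4.2, -0.8, -2.3] 
clock: 18.05 tcp_pos: [0.4603, 0.0145, 0.0917] ft_force: [3.8, 0.8, -2.2]
```

```bash
for i in 1 2; do python3 -m crank '[[-0.2,0.02,0,0,-1],[-0.2,0.02,0,0,-1]]' | egrep 'clock|tcp_pos|force' | tr '\n' ' ';echo; done
```

```text
clock: 18.25 tcp_pos: [0.4599, 0.0145, 0.0917] ft_force: [4.7, -0.0, -1.1] 
clock: 18.45 tcp_pos: [0.4596, 0.0145, 0.0917] ft_force: [5.8, -1.1, -3.3]
```

```bash
for i in 1 2; do python3 -m crank '[[-0.2,0.02,0,0,-1],[0,0,0,0,-1]]' | egrep 'clock|tcp_pos|force' | tr '\n' ' ';echo; done;  python3 -c "
from h import *
st();shot('top','t10')
t=cv2.imread('pics/t10.png')
cv2.imwrite('pics/t10z.png',cv2.resize(t[130:240,270:370],None,fx=6,fy=5,interpolation=cv2.INTER_CUBIC))"
```

```text
clock: 18.65 tcp_pos: [0.4595, 0.0145, 0.0917] ft_force: [5.4, -0.6, -3.6] 
clock: 18.85 tcp_pos: [0.4594, 0.0146, 0.0917] ft_force: [6.6, -0.4, -2.5] 
t 18.85 tcp [0.4594 0.0146 0.0917] yaw(x) 3.0498 F [ 6.58 -0.39 -2.5 ] w 0.0237
```

View pics/t10z.png

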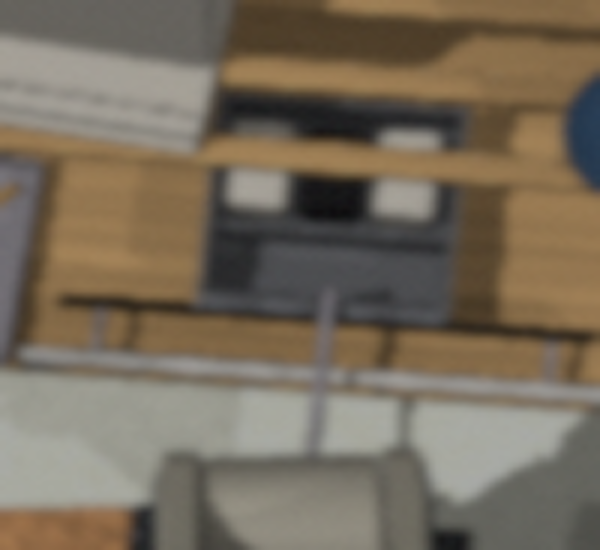

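The front lip now lies along the bar and looks square. Net squeeze is about 3 N, so I'll go a little further.

```bash
for i in 1 2; do python3 -m crank '[[-0.2,0.02,0,0,-1],[0,0,0,0,-1]]' | egrep 'clock|tcp_pos|force' | tr '\n' ' ';echo; done;
```

```text
clock: 19.1 tcp_pos: [0.4593, 0.0146, 0.0918] ft_force: [6.9, -0.7, -3.1] 
clock: 19.3 tcp_pos: [0.4592, 0.0146, 0.0918] ft_force: [6.2, -0.9, -3.7]
```

```bash
for i in 1 2; do python3 -m crank '[[0,0,0,0,-1]]' | egrep 'clock|tcp_pos|force' | tr '\n' ' ';echo; done;
```

```text
clock: 19.4 tcp_pos: [0.4592, 0.0146, 0.0918] ft_force: [6.8, -1.4, -4.0] 
clock: 19.5 tcp_pos: [0.4592, 0.0146, 0.0918] ft_force: [8.1, -0.5, -3.8]
```

```bash
python3 -m crank '[[-0.3,0.03,0,0,-1]]' | egrep 'clock|tcp_pos|force' | tr '\n' ' '; for i in 1 2 3 4; do python3 -m crank '[[0,0,0,0,-1]]' | egrep 'clock|tcp_pos|force' | tr '\n' ' ';echo; done;
```

```text
clock: 19.6 tcp_pos: [0.4591, 0.0146, 0.0918] ft_force: [7.6, -0.7, -4.0] clock: 19.7 tcp_pos: [0.4591, 0.0146, 0.0918] ft_force: [7.1, -0.7, -5.4] 
clock: 19.8 tcp_pos: [0.459, 0.0146, 0.0918] ft_force: [7.7, 0.3, -5.3] 
clock: 19.9 tcp_pos: [0.459, 0.0146, 0.0918] ft_force: [8.2, -0.3, -4.1] 
clock: 20.0 tcp_pos: [0.4591, 0.0146, 0.0918] ft_force: [7.3, -1.0, -4.4]
```

```bash
python3 -m crank '[[-0.3,0.03,0,0,-1]]' | egrep 'clock|tcp_pos|force' | tr '\n' ' '; for i in 1 2 3; do python3 -m crank '[[0,0,0,0,-1],[0,0,0,0,-1]]' | egrep 'clock|tcp_pos|force' | tr '\n' ' ';echo; done;
```

```text
clock: 20.1 tcp_pos: [0.4589, 0.0146, 0.0918] ft_force: [7.8, -1.3, -5.4] clock: 20.3 tcp_pos: [0.4589, 0.0146, 0.0918] ft_force: [7.8, -0.8, -3.4] 
clock: 20.5 tcp_pos: [0.4589, 0.0146, 0.0918] ft_force: [8.1, -1.3, -5.3] 
clock: 20.7 tcp_pos: [0.4589, 0.0146, 0.0918] ft_force: [8.4, -1.3, -4.6]
```

Total pull is 8.0 N, which leaves about 5 N on the bumper after friction. It is held well past 0.2 s, so I'll ease off slowly.

```bash
for i in 1 2 3 4; do python3 -m crank '[[0.4,-0.04,0,0,-1],[0.4,-0.04,0,0,-1],[0.4,-0.04,0,0,-1]]' | egrep 'clock|tcp_pos|force' | tr '\n' ' ';echo; done; python3 -m crank '[[2,-0.2,0,0,-1],[2,-0.2,0,0,-1],[2,-0.2,0,0,-1],[2,-0.2,0,0,-1],[0,0,0,0,-1],[0,0,0,0,-1]]' |  egrep 'clock|tcp_pos|force'; python3 -c "
from h import *
shot('top','t11')
t=cv2.imread('pics/t11.png')
cv2.imwrite('pics/t11z.png',cv2.resize(t[130:240,270:370],None,fx=6,fy=5,interpolation=cv2.INTER_CUBIC))"
```

```text
clock: 21.0 tcp_pos: [0.459, 0.0145, 0.0916] ft_force: [2.5, 0.1, -1.9] 
clock: 21.3 tcp_pos: [0.4595, 0.0145, 0.0914] ft_force: [0.4, 0.3, -2.3] 
clock: 21.6 tcp_pos: [0.4609, 0.0143, 0.0914] ft_force: [-0.3, 0.0, -2.2] 
clock: 21.9 tcp_pos: [0.4627, 0.0142, 0.0916] ft_force: [0.2, 1.0, -2.3] 
clock: 22.5
tcp_pos: [0.4707, 0.0134, 0.0916]
ft_force: [-1.1, 0.5, -2.4]
```

View pics/t11z.png

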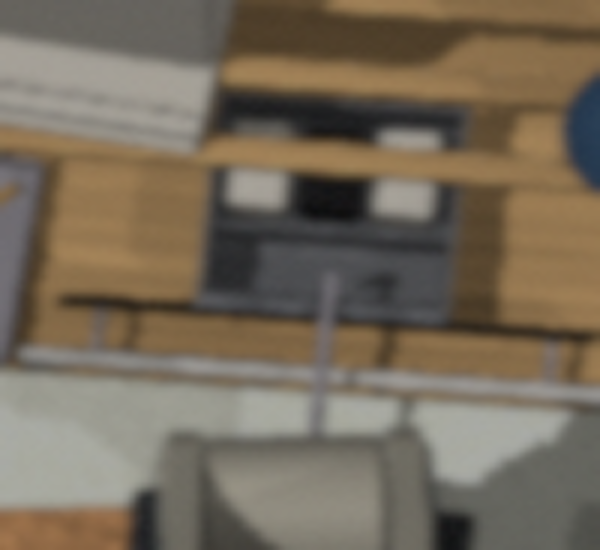

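The bin kept its place after unhooking, with the front edge on the bar. I'll lift out and take the hook back to the mat.

```bash
python3 -m crank '[[0,0,15,0,-1],[0,0,20,0,-1],[0,0,25,0,-1],[0,0,20,0,-1],[0,0,0,0,-1],[-40,5,0,0,-1],[0,20,0,-0.1,-1],[0,30,0,-0.14,-1]]' | egrep 'clock|tcp_pos|force'; python3 -m crank '[[0,33,0,-0.14,-1],[0,33,0,-0.14,-1],[0,33,0,-0.14,-1],[0,33,0,-0.14,-1],[0,33,0,-0.14,-1],[0,33,0,-0.14,-1],[0,33,0,-0.14,-1],[0,30,0,-0.14,-1]]' | egrep 'clock|tcp_pos|force';  python3 -m crank '[[0,2,0,-0.14,-1],[0,0,0,-0.01,-1],[0,0,0,0,-1],[0,0,0,0,-1]]' | egrep 'clock|tcp_pos|force'; python3 -c "
from h import *
st(); shot('wrist','w12'); shot('top','t12')
cv2.imwrite('pics/t12z.png',cv2.resize(cv2.imread('pics/t12.png')[90:290,190:440],None,fx=3.2,fy=3,interpolation=cv2.INTER_CUBIC))"
```

```text
clock: 23.35
tcp_pos: [0.4292, 0.068, 0.1705]
ft_force: [0.5, 0.2, -1.7]
clock: 24.15
tcp_pos: [0.43, 0.3306, 0.1701]
ft_force: [0.5, -0.2, -2.0]
clock: 24.55
tcp_pos: [0.4304, 0.3306, 0.1711]
ft_force: [-0.4, 0.9, -1.5]
t 24.55 tcp [0.4304 0.3306 0.1711] yaw(x) 1.5423 F [-0.36  0.92 -1.47] w 0.0235
```

View pics/w12.png

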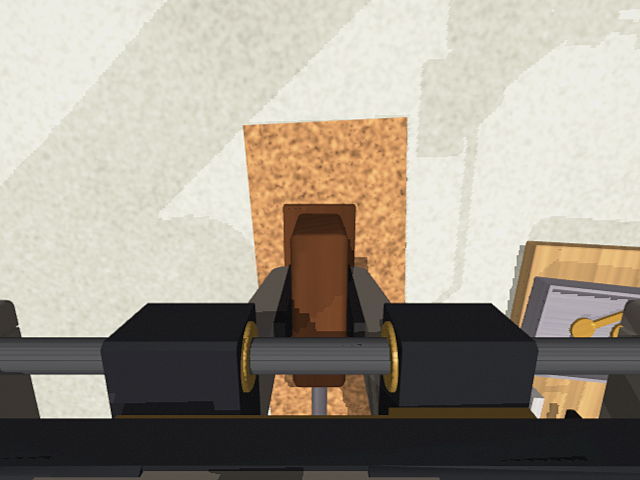

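View pics/t12z.png

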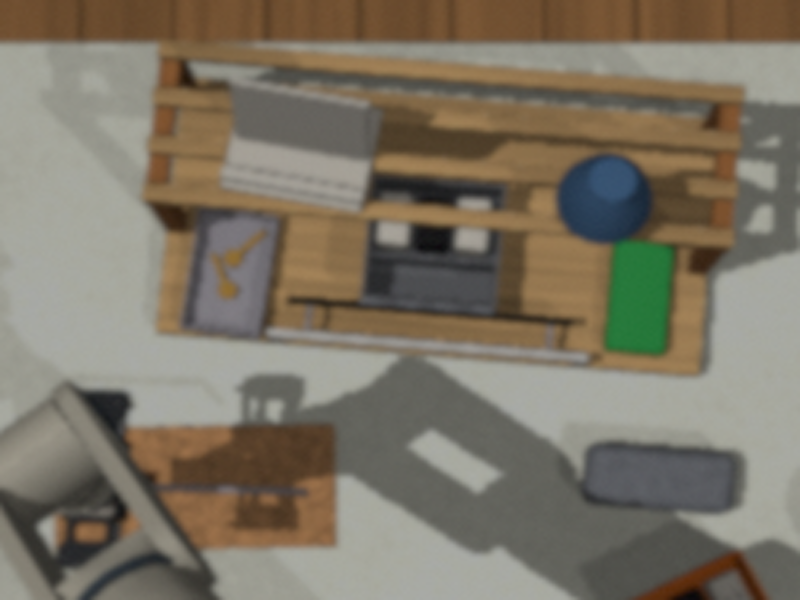

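The grip sits in the hand as before, and the bin is square on the bar. Setting the hook down.

```bash
python3 -m crank '[[0,0,-40,0,-1],[0,0,-40,0,-1],[0,0,-30,0,-1],[0,0,-15,0,-1],[0,0,-5,0,-1],[0,0,-3,0,-1],[0,0,0,0,-1],[0,0,0,0,-1]]' | egrep 'clock|tcp_pos|force'; for i in 1 2 3 4; do python3 -m crank '[[0,0,-1,0,-1],[0,0,0,0,-1]]' | egrep 'tcp_pos|force'|tr '\n' ' ';echo;done
```

```text
clock: 25.45
tcp_pos: [0.4314, 0.3318, 0.0397]
ft_force: [0.5, -0.4, -1.1]
tcp_pos: [0.431, 0.3316, 0.0382] ft_force: [0.8, -0.1, -2.4] 
tcp_pos: [0.4307, 0.3314, 0.0367] ft_force: [-0.3, -0.3, -1.1] 
tcp_pos: [0.4306, 0.3314, 0.0355] ft_force: [0.5, 0.4, -1.6] 
tcp_pos: [0.4307, 0.3314, 0.0346] ft_force: [0.2, -0.5, -1.6]
```

```bash
for i in 1 2 3; do python3 -m crank '[[0,0,-0.5,0,-1],[0,0,0,0,-1]]' | egrep 'tcp_pos|force'|tr '\n' ' ';echo;done
```

```text
tcp_pos: [0.4307, 0.3315, 0.0345] ft_force: [-1.0, 0.0, 4.9] 
tcp_pos: [0.4308, 0.3314, 0.0345] ft_force: [-3.5, -1.7, 11.3] 
tcp_pos: [0.4307, 0.3315, 0.0345] ft_force: [-5.0, -3.3, 18.7]
```

```bash
python3 -m crank '[[0,0,0.6,0,-1],[0,0,0.5,0,-1],[0,0,0,0,0],[0,0,0,0,1],[0,0,0,0,1],[0,0,0,0,1],[0,0,0,0,1],[0,0,0,0,1]]' | egrep 'clock|tcp_pos|force|width'; python3 -m crank '[[0,0,0,0,1],[0,0,0,0,1],[0,0,0,0,1],[0,0,0,0,1],[0,0,0,0,1]]' | egrep 'clock|tcp_pos|force|width'
```

```text
clock: 27.65
tcp_pos: [0.4307, 0.3314, 0.0342]
ft_force: [-0.2, 0.4, 0.3]
gripper_width: 0.0694
clock: 28.15
tcp_pos: [0.4307, 0.3314, 0.0343]
ft_force: [0.1, 0.1, 0.7]
gripper_width: 0.0916
```

```bash
python3 -m crank '[[0,0,15,0,1],[0,0,35,0,1],[0,0,45,0,1],[0,0,45,0,1],[0,0,45,0,1],[0,0,40,0,1],[0,-40,20,0,1],[0,-40,0,0,1]]' | egrep 'clock|tcp_pos|force|width'; python3 -m crank '[[0,0,0,-0.14,1],[0,0,0,0,1],[0,0,0,0,1]]' | egrep tcp_pos; python3 -c "
from h import *
import pickle
st(); ci,_=shot('wrist','w13'); pickle.dump(ci,open('w13.pkl','wb')); shot('side','s13'); cv2.imwrite('pics/s13z.png',cv2.resize(cv2.imread('pics/s13.png')[160:370,170:370],None,fx=2.8,fy=2.8,interpolation=cv2.INTER_CUBIC))"
```

```text
clock: 28.95
tcp_pos: [0.4321, 0.2519, 0.2827]
ft_force: [1.1, -0.6, 0.0]
gripper_width: 0.0916
tcp_pos: [0.4307, 0.2516, 0.2793]
t 29.25 tcp [0.4307 0.2516 0.2793] yaw(x) 1.4031 F [-0.44 -0.34  0.35] w 0.092
```

View pics/w13.png

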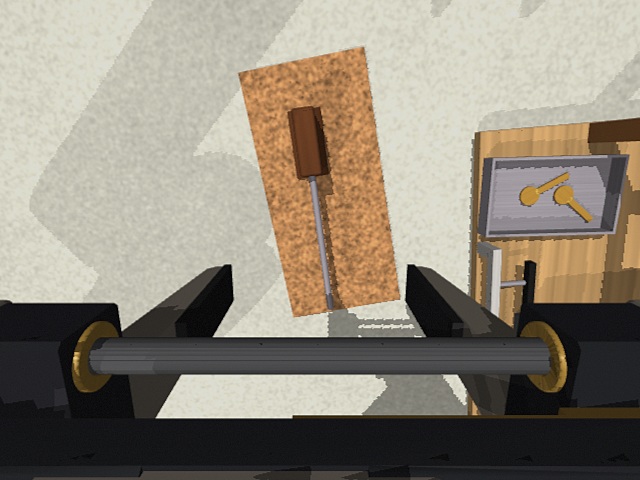

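View pics/s13z.png

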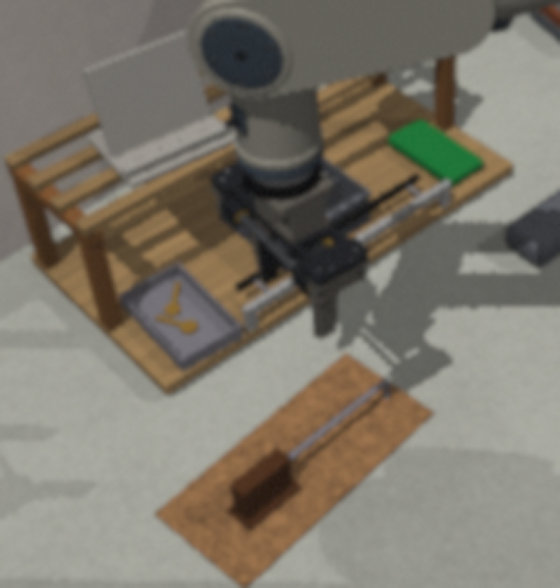

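The hook stands on its foot on the mat. There is time to check the bin against the bumper with the wrist camera.

```bash
python3 -m crank '[[0,-30,5,-0.14,1],[0,-35,5,-0.14,1],[0,-35,5,-0.14,1],[0,-35,0,-0.14,1],[0,-35,0,-0.14,1],[0,-35,0,-0.14,1],[0,-35,0,-0.14,1],[0,-30,0,-0.14,1]]' | egrep 'clock|tcp_pos'; python3 -m crank '[[30,0,0,-0.14,1],[30,0,0,-0.14,1],[30,0,0,-0.08,1],[30,0,0,0,1],[25,0,0,0,1],[0,0,0,0,1],[0,0,0,0,1],[0,0,0,0,1]]' | egrep tcp_pos; python3 -c "
from h import *
import pickle
st(); ci,im=shot('wrist','w14'); pickle.dump(ci,open('w14.pkl','wb'))
cv2.imwrite('pics/w14a.png',cv2.resize(im[60:220,120:480],None,fx=2.2,fy=3.6,interpolation=cv2.INTER_NEAREST))"
```

```text
clock: 30.15
tcp_pos: [0.4308, -0.0197, 0.2941]
tcp_pos: [0.5747, -0.0183, 0.2939]
t 30.95 tcp [ 0.5747 -0.0183  0.2939] yaw(x) -0.079 F [ 0.35 -0.38  0.41] w 0.0922
```

View pics/w14a.png

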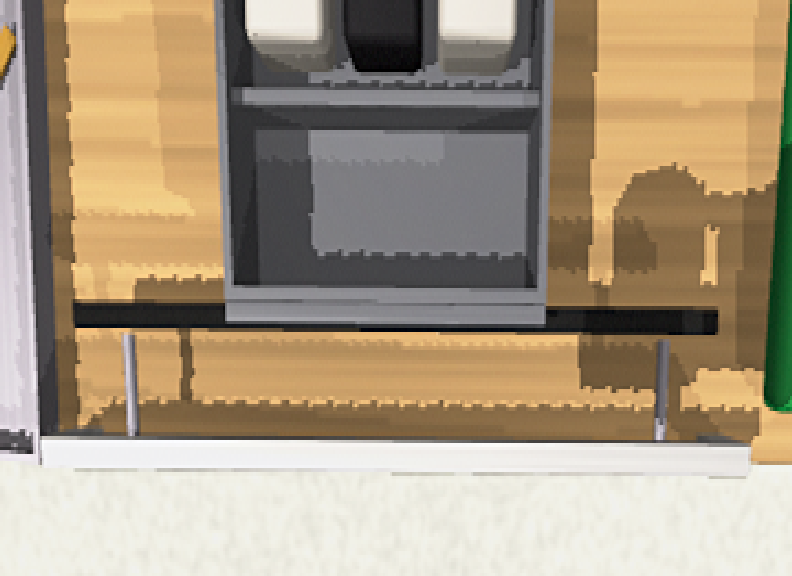

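```bash
python3 - <<'E'
from h import *; import pickle
ci=pickle.load(open("w14.pkl","rb")); f=lambda x,y:(120+x/2.2,60+y/3.6)
P={k:ray(ci,*f(x,y),z) for k,x,y,z in [("lipL",226,321,.09),("lipR",545,323,.09),("barL",75,303,.069),("barR",717,310,.069),("rL",42,453,.07),("rR",750,459,.07)]}
for a,b in [("lipL","lipR"),("barL","barR"),("rL","rR")]:
    d=P[a]-P[b]; print(a,"yaw",round(np.arctan2(-d[0],d[1]),4),"mid",np.round((P[a]+P[b])/2,4))
ci=pickle.load(open("w13.pkl","rb"))
print("hook grip",ray(ci,305,108,.061),ray(ci,313,178,.061))
E
```

```text
lipL yaw -0.0846 mid [6.464e-01 2.000e-04 9.000e-02]
barL yaw -0.0873 mid [ 0.6508 -0.0041  0.069 ]
rL yaw -0.086 mid [0.6061 0.     0.07  ]
hook grip [0.43536759 0.36411669 0.061     ] [0.43111887 0.29160756 0.061     ]
```

Lip, bar and rail are parallel to within 0.003 rad. The bin face at 0.652 m and the bar face at 0.651 m agree to about 1 mm. Handing in.

```bash
python3 -c "
from plant import order
print(order.sign_off())"
```

```text
the job is handed in; nothing more can be done
None
```

The bin is pulled against the bumper bar, the hook is back on the cork mat, and the job was handed in at about 31 s of the 72 s allowed.

- **Drag:** I hooked the tip into the bin's front bay and pulled along the shelf's own axis. Dragging took about 3 N. The bumper was felt after roughly 58 mm, and I pressed until the total pull read about 8 N. That is about 5 N on the bumper after friction, held for more than 0.5 s. I then eased off slowly and unhooked.
- **Bin:** The last wrist picture shows its front edge lying along the bar, square to the rail within about 0.003 rad. The bin's face and the bar's face agree to about 1 mm.
- **Hook:** It stands upright on its foot on the mat, near where it started, and the gripper is open and clear of everything.
- **Bystanders:** The tablet stand, vase, power bank, key tray and case look unmoved in the pictures. I did not look at the mug and puck again after the start.

**Not measured:** The force left on the bumper after unhooking could not be read directly. I infer it from the slow release: the pull reading fell to near zero before the bumper could have relaxed fully. No check failed. The top and wrist cameras differed by about 3 mm at the bin's lip and 2 mm at the hook tip, and by more at the bar's ends (up to 13 mm along it).

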